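# Lock the lid of the games caddy

### The arm

A 6-joint arm with a two-finger parallel gripper is mounted at the origin on the work surface. World frame = base frame: x ahead of the robot, y to its left, z up, the work surface at z = 0. Lengths are in m, angles in rad, forces in N, time in s.
With the tool pointing down it reaches from about 0.275 to 0.75 m from the base axis. Payload 10.2 kg.
Tool frame: the origin (TCP) lies at the very end of the fingers, on their centre line; the grasp point (between the pads) lies 19 mm behind it; z points along the fingers, y is the line along which they close (so a half turn about z gives the same grasp; the last joint's range is limited). The gripper opens to 85 mm and grips with 20 to 120 N. Pads are 22 mm wide; open, the fingers measure 114 mm over their backs; the gripper's body (76 mm by 85 mm) begins 54 mm behind the grasp point. The pads swing forward as they close: fully open they stand 13 mm farther back than shut.
Start: joints at [-1.458, 0.313, 1.498, -0, 1.331, -0.223], TCP at [0.173, -0.496, 0.231] pointing down, gripper open.
Joint ranges: [-2.94, 2.94], [-0.97, 2.17], [0.19, 2.56], [-1.23, 4.37], [0.02, 3.11], [-2.88, 2.88]. Speed limits (rad/s): [2.39, 2.39, 3.01, 3.14, 3.14, 3.14].

### API

Orientations are given as a 3x3 rotation matrix whose columns are the frame's x, y, z axes.
In Python, from station import r, optics, finder gives the robot as it stands. The module is installed in compiled form; this text tells all that it offers.
- The arm moves only by the tool move_arm, never from a script. Its argument "rows" is one flat list of numbers, 7 for each row, row after row: the shift along the tool's x, y, z in m, then the turn, a rotation vector about the tool's x, y, z in degrees, then the finger opening in m, from 0 to 0.0854. In form: [x, y, z, ax, ay, az, hand, x, y, z, ax, ay, az, hand, ...]. A call has 1 to 5 rows; each row is the pose to reach, as a shift and turn from the pose commanded when the call began, along the tool's axes at that moment; what a row does not reach only later rows make up. A row lasts 1/8 s, in which the tool goes at most 62.5 mm and 10.7 degrees, less where a joint would pass 70% of its speed; a pose out of reach is approached as far as the arm can. A call with a gripper value outside its range is refused whole. The fingers move at their own pace and stop on an object; "squeeze" is the grip in N (left out, the last holds). Time passes only in rows, so rows that repeat a pose let the fingers close. It gives the time, the measured TCP pose, the force, the opening and the grip force at its end, in the units of the state.
- r.state(): the state, without advancing time (a new reading comes with each control period).
- optics.grab_frame(name): name is "scene" or "top"; returns (picture, depth): 420x560x3 uint8, red, green, blue; 420x560 float32, m along the optical axis (not along the pixel's ray), 0 where there is no reading.
- optics.camera_info(name): a dict with "vertical_fov" (degrees; the focal length in pixels is half the picture's height over the tangent of half this angle, whatever the lens; pixels are square), "cx", "cy" (the principal point, pixels), "R" (3x3) and "t" (3): a world point X has camera coordinates R X + t. Camera axes: x right, y down, z forward; pixel columns grow to the right and rows downward; lengths in m; the calibration is good to about 2 mm. A picture is of the moment at which its call begins. camera_info takes no time and is no camera call.
- r.finish_job(): hands the job in; it is judged then, once.
Trained networks look in the newest picture that a camera, given by its name, has taken for a name from the list of things; names that differ only in an ending like _2 or _b are one class to them, and where a whole thing is asked for, a point or a joint stands for the part that bears it (a point fixed in the world has none). Each returns a list of dicts, best first, with "score" (0 to 1); they miss things now and then, are a little off and sometimes report something else, mostly with a low value. They report only what shows in the picture. A call takes as long as a camera call.
- finder.cut_out(camera, target): "region" (420x560 bool, what is visible of it) and "centre" ([column, row] in pixels, amid what is visible of it).
- finder.spot_point(camera, target): "centre" ([column, row] in pixels: a listed point, or the origin of a listed thing).
The state is a dict: "time_s": time; "joints": joint angles; "dq": joint speeds; "joint_efforts": joint torques, N m; "ee_pos": TCP position; "orientation": TCP orientation; "force": force on the tool from outside, world axes, zero at the start; "wrist_torque": the same for the moment, N m; "opening": finger opening in m; "grip_force": force on a finger pad.
Only numpy, scipy, OpenCV 4.12 (cv2) and the standard library are available. Lean on these libraries where they do the work, as an engineer would, in place of code of your own. Each camera call takes 0.05 s, during which the arm holds its last target. There are 200 camera calls.

### The job

Lock the games caddy so that a toddler cannot get at the pieces: swing the raised acrylic lid gently down onto the top tier, and then, holding it pressed right down onto the rim against its soft seal, pinch both tabs of the skirted knob and turn it clockwise from its open position until the pointer faces the front of the caddy. Let go so that both tabs spring out again and the latch alone holds the lid down. Never force the tabs, the knob or the lid, and leave the glass, coasters, dice cup and dice where they are.

Things in the scene. Friction and masses are not known exactly. Their poses are not given: they have to be found in the camera images.
- caddy: Wooden caddy of three stacked tiers, fixed to the table: 210 mm deep (its x), 270 mm wide (its y), 150 mm high to the rim of the top tier. Origin: centre of its underside. Its -x side is the front, towards the robot.
- lid_hinge (a point): Middle of the lid's hinge line on the far rim, 98 mm behind the caddy's centre, 150 mm above the table; the line runs along the caddy's y. The lid is a clear acrylic plate 4 mm thick, 268 mm wide, reaching 210 mm forward from this line, its underside level with the line.
- lid_edge (a point): Middle of the lid's front edge, on its top face.
- lid (a joint): Lid angle, rad: 0 = flat on the wooden rim, grows as it opens upward (1.2 fully open). The stiff hinge holds the lid wherever it is left; 1 to 5 N at the front edge swings it. Unlatched, it comes to rest on the seal at 0.030 to 0.041; latched, at 0.012 to 0.018. At 0 the rim is hard.
- seal_top (a point): Middle of the top of the soft silicone seal strip along the front rim, 198 mm ahead of the hinge line, 8 mm proud of the rim at rest. Straight down on the knob, it takes about 23 N to squeeze it until the lid meets the hard rim; over 40 N on the knob would crack the lid there.
- keeper_lip (a point): Under the steel keeper (20 mm deep) inside the front wall. Its entry ridge reaches 8.2 mm below the rim: the knob's latch tongue clicks under it only while the lid is pressed down to the rim (angle below about 0.004), then rises 3 mm into the pocket behind. Higher, the tongue hits the ridge at a knob angle of about 0.55; over 15 N there breaks it.
- knob_grip (a point): On the knob's axis at mid-height of the tabs, 24 mm above the lid's top face, 153 mm from the hinge line, on the lid's middle. z points out of the lid, -x along the pointer fin (the latch tongue lies below it), y through the two tabs. Tabs: flat, upright, 16 mm wide, 14 to 34 mm above the lid, 46 mm over both at rest, 36 mm pressed home.
- knob_skirt (a point): On the knob's axis at the top of its round skirt (72 mm across), 13 mm above the lid's top face. On it stands the hub, 30 mm across and 36 mm high above the lid, with the pointer fin up to 40 mm; all plain grey plastic.
- knob (a joint): Knob angle, rad, clockwise seen from above. 0 to 0.22: open, where it starts. 1.24 to 1.34: locked, pointer to the caddy's front, tabs in line with its width; end stop at 1.34. With a tab out it is blocked in both (over 15 N on a tooth breaks it); with both pinched, and the lid held down, it turns with 0.2 N m or less.
- tab_a (a joint): Travel of the tab on the knob's +y side, m: 0 = out (locking), 0.005 = pressed home; its tooth lets go beyond 0.004. Spring: 4 N at first, 9 N when home; over 50 N from a finger breaks it. Let go in the locked position it springs back to 0.
- tab_b (a joint): The same for the tab on the knob's -y side.
- tea_glass: Empty crystal-cut tea glass, 54 mm across the rim, 85 mm high, standing on a coaster beside the caddy; to be left alone. Origin: centre of its foot.

How it is judged:
On the way, in this order (a step that is already met when the one before it is completed fails the run):
1. the lid has been swung down onto the seal, the knob still in its open position (value of joint lid below 0.046 rad and value of joint knob below 0.35 rad), for 0.1 s.
2. the knob turns with both tabs pinched in (value of joint each of tab_a, tab_b above 0.003 m and value of joint knob above 0.6 rad), for 0.1 s.
At the end, for the whole second after the job is handed in: The robot has let go; the lid is held down by the latch (lid angle under 0.022 rad, where the seal alone would push it up to 0.030 or more), the knob is in the locked position (above 1.22 rad) with both tabs sprung out (each under 1 mm pressed), and the glass stands still (value of joint lid below 0.022 rad and value of joint knob above 1.22 rad and value of joint each of tab_a, tab_b below 0.001 m and linear speed of tea_glass below 0.02 m/s); the robot touches nothing.
It fails at once if the lid is slammed (faster than 2.5 rad/s) (velocity of joint lid below -2.5 rad/s).
It fails at once if the lid is forced: more than 10 N on either side of the hard rim, or a finger pushing the acrylic plate with more than 25 N (contact force between lid_c0 and caddy_c2 above 10 N or contact force between lid_c0 and caddy_c3 above 10 N or contact force between the fingers and lid_c0 above 25 N).
It fails at once if the lock is forced: the latch tongue against the keeper, or a tab's tooth against its stop, with more than 15 N (contact force between any of tongue, tab_a_c1, tab_b_c1 and anything else above 15 N).
It fails at once if a tab is squeezed with more than 50 N (contact force between the fingers and tab_a above 50 N or contact force between the fingers and tab_b above 50 N).
It fails at once if the glass, a coaster, the dice cup or a die is moved by more than 15 mm (distance of any of tea_glass, coaster_a, coaster_b, dice_cup, die_0, die_1, die_2 from where it was at the start of the episode above 0.015 m).
It also fails if it takes over 54 s, if anything falls off the work surface, if the arm or the gripper's body presses on something with over 40 N, if the wrist force passes 120 N, or if a joint passes its speed limit or range.

## Working session

There is one attempt and no reset: what is moved stays moved. The work goes in short steps, Python scripts to look and compute and a tool call to move; the robot and the scene stay as the last step left them, time stands still between calls to the robot, and variables do not carry over. Pictures are saved under pics/ and viewed, at most 10 in all, crops included, and the job is handed in when it is done.

Besides the shell and the picture viewer there is one more tool, called after "Request:" as name(argument=value, ...) on one line, values as JSON. move_arm: Moves the arm, as the interface text tells. Its arguments: {"type":"object","properties":{"rows":{"type":"array","items":{"type":"number"}},"squeeze":{"type":"number"}},"required":["rows"]}

```bash
mkdir -p pics; cat > h.py <<'E'
import numpy as np, cv2
from station import r, optics, finder
def grab(n,f=None):
    im,d=optics.grab_frame(n)
    if f: cv2.imwrite('pics/'+f,im[:,:,::-1])
    return im,d
def cam(n):
    c=optics.camera_info(n); f=210/np.tan(np.radians(c['vertical_fov'])/2)
    return f,c['cx'],c['cy'],np.array(c['R']),np.array(c['t'])
def unproj(n,uv,z):
    f,cx,cy,R,t=cam(n)
    p=np.array([(uv[0]-cx)/f*z,(uv[1]-cy)/f*z,z]); return R.T@(p-t)
def proj(n,X):
    f,cx,cy,R,t=cam(n); p=R@np.array(X)+t; return np.array([cx+f*p[0]/p[2],cy+f*p[1]/p[2]])
def ray(n,uv):
    f,cx,cy,R,t=cam(n); return -R.T@t, R.T@np.array([(uv[0]-cx)/f,(uv[1]-cy)/f,1.])
def dep(d,uv,k=2):
    u,v=np.round(uv).astype(int); w=d[v-k:v+k+1,u-k:u+k+1]; w=w[w>0]; return np.median(w) if w.size else 0
E
python3 - <<'E'
from h import *
np.set_printoptions(precision=4,suppress=True)
for n in ('scene','top'):
    im,d=grab(n,n+'0.png'); print(n,cam(n)); 
    for t in ('lid_hinge','lid_edge','seal_top','keeper_lip','knob_grip','knob_skirt','caddy','tea_glass'):
        for o in finder.spot_point(n,t)[:2]:
            z=dep(d,o['centre']); print(t,round(o['score'],2),np.round(o['centre'],1),z,unproj(n,o['centre'],z))
print(r.state())
E
```

```text
scene (np.float64(417.8601254261287), 281.3600141821673, 208.30915628436057, array([[ 0.9873,  0.1584,  0.0075],
       [ 0.1396, -0.8457, -0.5151],
       [-0.0753,  0.5097, -0.8571]]), array([-0.6125, -0.0916,  0.8654]))
lid_hinge 0.86 [345.1 147.4] 0.69060487 [0.7207 0.0323 0.1598]
lid_hinge 0.48 [288.9 203. ] 0.6932544 [ 0.6416 -0.0587  0.1095]
lid_edge 0.84 [244.1 102. ] 0.57691616 [ 0.568  -0.0115  0.2798]
seal_top 0.75 [227.7 159.1] 0.68121606 [ 0.5338 -0.0203  0.1559]
keeper_lip 0.63 [240.7 160.6] 0.6873363 [ 0.554  -0.0154  0.1499]
knob_grip 0.84 [289.4 106. ] 0.5756735 [ 0.6306 -0.0072  0.2783]
knob_skirt 0.78 [281.7 112.9] 0.58591044 [ 0.6204 -0.0097  0.2658]
caddy 0.93 [287.9 202.3] 0.69413203 [ 0.6398 -0.0576  0.1094]
caddy 0.35 [227.9 156.9] 0.68266916 [ 0.5334 -0.0164  0.1566]
tea_glass 0.77 [328.1 315.7] 0.6232032 [ 0.727  -0.2283  0.0829]
tea_glass 0.39 [230.  162.4] 0.6763424 [ 0.5393 -0.0271  0.157 ]
top (np.float64(540.0256928821874), 289.17878122052383, 207.77023407208523, array([[ 0.0292, -0.9996,  0.0047],
       [-0.9941, -0.0295, -0.104 ],
       [ 0.1041, -0
[... 427 characters left out ...]
15 0.279 ]
tea_glass 0.81 [354.1 157.7] 0.9355842 [ 0.7396 -0.2047  0.0153]
tea_glass 0.52 [207.9 209.8] 0.6560808 [0.6156 0.0043 0.283 ]
{'time_s': 0.9, 'joints': array([-1.4584,  0.3129,  1.4977,  0.    ,  1.331 , -0.2234]), 'dq': array([ 0.0003,  0.0005, -0.0017, -0.    ,  0.0005, -0.0024]), 'joint_efforts': array([ -0.0006, -41.2166, -25.9894,  -0.0002,   0.0005,   0.    ]), 'ee_pos': array([ 0.173 , -0.4957,  0.2313]), 'orientation': array([[ 0.9442,  0.3295,  0.    ],
       [ 0.3295, -0.9442, -0.    ],
       [ 0.    ,  0.    , -1.    ]]), 'force': array([-0.8117,  0.739 ,  0.3012]), 'wrist_torque': array([ 0.0301, -0.0504, -0.0142]), 'grip_force': 0.0, 'opening': 0.08518316255084647}
```

View pics/scene0.png

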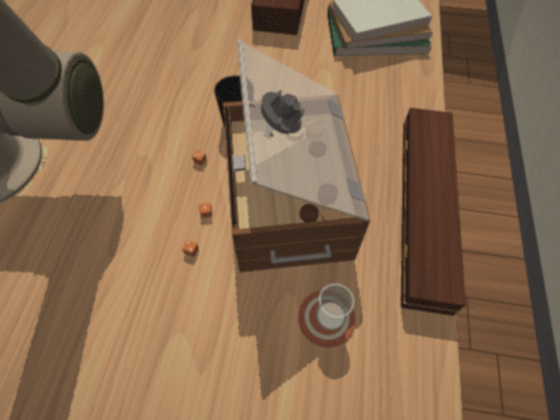

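View pics/top0.png

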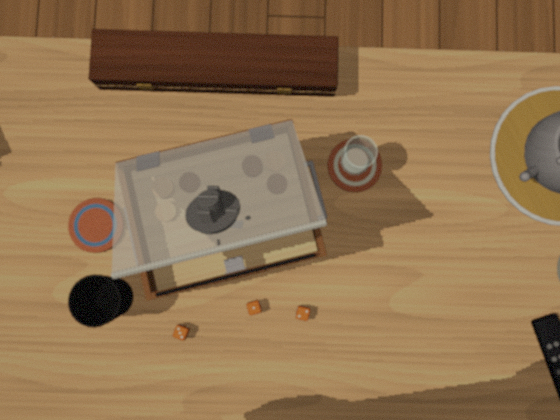

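The scene view shows the caddy yawed, with the lid half up and the knob at (289,106). The glass is at (333,305) and the dice are in front at about x=200. The top view shows the lid's front edge running from (112,272) to (325,222), with the knob at (213,210). Next I'll fit the lid plane.

```bash
cat > fit.py <<'E'
from h import *
def lidfit(n,d):
    o=finder.cut_out(n,'lid'); 
    m=cv2.erode(o[0]['region'].astype(np.uint8),np.ones((5,5)))>0
    v,u=np.nonzero(m&(d>0)); z=d[v,u]
    f,cx,cy,R,t=cam(n)
    P=(np.c_[(u-cx)/f*z,(v-cy)/f*z,z]-t)@R
    rng=np.random.default_rng(0); best=None;bc=0
    for _ in range(500):
        a,b,c=P[rng.choice(len(P),3,False)]; N=np.cross(b-a,c-a); l=np.linalg.norm(N)
        if l<1e-6: continue
        N/=l; k=np.abs((P-a)@N)<.003
        if k.sum()>bc: bc=k.sum();best=k
    Q=P[best]; c=Q.mean(0); N=np.linalg.svd(Q-c,full_matrices=False)[2][2]; N*=np.sign(N[2])
    return o[0]['score'],P,Q,c,N
E
python3 - <<'E'
from fit import *
np.set_printoptions(precision=4,suppress=True)
for n in ('top','scene'):
    im,d=grab(n); s,P,Q,c,N=lidfit(n,d)
    print(n,s,len(P),len(Q),c,N,'angle',np.arccos(N[2]),'yaw',np.degrees(np.arctan2(N[1],N[0])))
    yaw=np.arctan2(N[1],N[0]); e=np.array([np.cos(yaw),np.sin(yaw)]); s_=np.array([-e[1],e[0]])
    a=Q[:,:2]@e;b=Q[:,:2]@s_; print('fwd range',np.percentile(a,[.2,99.8]),'side',np.percentile(b,[.2,50,99.8]),'z',np.percentile(Q[:,2],[.2,99.8]))
E
```

```text
top 0.68 20770 18747 [0.6415 0.0103 0.2211] [0.5813 0.1637 0.797 ] angle 0.648432267468422 yaw 15.724894192692489
fwd range [0.5443 0.7078] side [-0.2947 -0.1637 -0.0347] z [0.1547 0.2813]
scene 0.65 12438 11159 [ 0.6479 -0.0119  0.2224] [0.5813 0.1637 0.797 ] angle 0.6484160522754423 yaw 15.726442303139958
fwd range [0.5448 0.7076] side [-0.2976 -0.2022 -0.0407] z [0.1566 0.2824]
```

Request:
move_arm(rows=[0, 0, -0.06, 0, 0, 3.5, 0, 0.03, -0.014, -0.11, 0, 0, 3.5, 0, 0.08, -0.038, -0.14, 0, 0, 3.5, 0, 0.13, -0.061, -0.15, 0, 0, 3.5, 0, 0.18, -0.084, -0.15, 0, 0, 3.5, 0], squeeze=20)

```text
time_s: 1.72
ee_pos: [0.3163, -0.3559, 0.3823]
orientation: [[0.963, 0.271, 0.001], [0.271, -0.963, -0.002], [0.0, 0.002, -1.0]]
force: [0.3, -1.5, -0.2]
opening: -0.0001
grip_force: 0.0
```

Request:
move_arm(rows=[0.051, -0.028, 0, 0, 0, 0, 0, 0.102, -0.056, 0, 0, 0, 0, 0, 0.153, -0.084, 0, 0, 0, 0, 0, 0.204, -0.111, 0, 0, 0, 0, 0, 0.255, -0.139, 0, 0, 0, 0, 0])

```text
time_s: 2.35
ee_pos: [0.5241, -0.1526, 0.3814]
orientation: [[0.963, 0.271, 0.0], [0.271, -0.963, -0.0], [0.0, 0.0, -1.0]]
force: [0.7, -1.5, 0.4]
opening: 0.0002
grip_force: 0.0
```

Request:
move_arm(rows=[0.05, -0.0275, 0, 0, 0, 0, 0, 0.1, -0.055, 0.02, 0, 0, 0, 0, 0.1, -0.055, 0.06, 0, 0, 0, 0, 0.1, -0.055, 0.08, 0, 0, 0, 0, 0.1, -0.055, 0.085, 0, 0, 0, 0])

```text
time_s: 2.98
ee_pos: [0.6041, -0.0739, 0.2951]
orientation: [[0.962, 0.271, -0.002], [0.271, -0.962, 0.001], [-0.002, -0.001, -1.0]]
force: [1.2, -0.0, 1.2]
opening: -0.0
grip_force: 0.0
```

Request:
move_arm(rows=[0, 0, 0.008, 0, 0, 0, 0, 0, 0, 0.016, 0, 0, 0, 0, 0, 0, 0.024, 0, 0, 0, 0, 0, 0, 0.032, 0, 0, 0, 0, 0, 0, 0.04, 0, 0, 0, 0])

```text
time_s: 3.6
ee_pos: [0.6043, -0.0741, 0.2559]
orientation: [[0.963, 0.271, 0.0], [0.271, -0.963, -0.0], [0.0, 0.0, -1.0]]
force: [-0.7, 0.2, 1.5]
opening: 0.0
grip_force: 0.4
```

Request:
move_arm(rows=[0, 0, 0.01, 0, 0, 0, 0, 0, 0, 0.02, 0, 0, 0, 0, 0, 0, 0.03, 0, 0, 0, 0, 0, 0, 0.04, 0, 0, 0, 0, 0, 0, 0.05, 0, 0, 0, 0])

```text
time_s: 4.22
ee_pos: [0.6043, -0.074, 0.2056]
orientation: [[0.963, 0.271, -0.0], [0.271, -0.963, 0.0], [-0.0, -0.0, -1.0]]
force: [-0.0, -0.5, 0.8]
opening: 0.0
grip_force: 0.3
```

Request:
move_arm(rows=[0, 0, 0.01, 0, 0, 0, 0, 0, 0, 0.018, 0, 0, 0, 0, 0, 0, 0.024, 0, 0, 0, 0, 0, 0, 0.03, 0, 0, 0, 0, 0, 0, 0.034, 0, 0, 0, 0])

```text
time_s: 4.85
ee_pos: [0.6043, -0.074, 0.172]
orientation: [[0.963, 0.271, -0.0], [0.271, -0.963, 0.0], [-0.0, -0.0, -1.0]]
force: [-1.0, 0.3, 0.5]
opening: 0.0
grip_force: 0.3
```

```bash
python3 - <<'E'
from fit import *
np.set_printoptions(precision=4,suppress=True)
im,d=grab('top','top1.png'); s,P,Q,c,N=lidfit('top',d); print(s,len(P),len(Q),c,N,np.arccos(N[2]))
E
```

```text
0.93 11123 10107 [0.642  0.0498 0.162 ] [0.1093 0.0319 0.9935] 0.11408401052166872
```

View pics/top1.png

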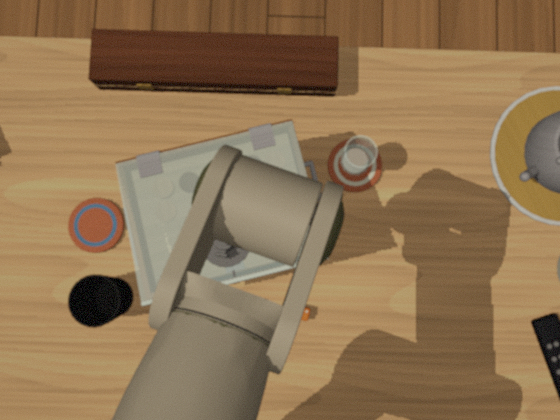

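The lid has followed the finger down to 0.114 rad, and the arm hides part of the knob around (230,250). I'll keep going down to the seal.

Request:
move_arm(rows=[0, 0, 0.004, 0, 0, 0, 0, 0, 0, 0.008, 0, 0, 0, 0, 0, 0, 0.011, 0, 0, 0, 0, 0, 0, 0.013, 0, 0, 0, 0, 0, 0, 0.014, 0, 0, 0, 0])

```text
time_s: 5.58
ee_pos: [0.6042, -0.0741, 0.1587]
orientation: [[0.963, 0.271, -0.0], [0.271, -0.963, -0.0], [-0.0, 0.0, -1.0]]
force: [-3.4, 0.3, 6.1]
opening: 0.0001
grip_force: 3.0
```

Request:
move_arm(rows=[0, 0, 0, 0, 0, 0, 0, 0, 0, -0.06, 0, 0, -10, 0, 0, 0, -0.12, 0, 0, -20, 0.04, -0.03, 0.05, -0.16, 0, 0, -30, 0.085, -0.05, 0.1, -0.18, 0, 0, -40, 0.085])

```text
time_s: 6.2
ee_pos: [0.5836, -0.1818, 0.3394]
orientation: [[0.557, 0.831, 0.003], [0.831, -0.557, -0.001], [0.001, 0.003, -1.0]]
force: [0.5, -0.3, -0.8]
opening: 0.0544
grip_force: 0.0
```

Request:
move_arm(rows=[0.0, 0.03, 0, 0, 0, -10, 0.085, 0.0, 0.06, 0, 0, 0, -20, 0.085, 0, 0.09, 0, 0, 0, -30, 0.085])

```text
time_s: 6.58
ee_pos: [0.6587, -0.2325, 0.337]
orientation: [[0.069, 0.998, 0.0], [0.998, -0.069, 0.0], [0.0, 0.0, -1.0]]
force: [0.2, -0.1, 0.2]
opening: 0.0846
grip_force: 0.0
```

```bash
python3 - <<'E'
from fit import *
np.set_printoptions(precision=4,suppress=True)
print(r.state()['ee_pos'],r.state()['orientation'],r.state()['force'])
for n in ('top','scene'):
    im,d=grab(n); s,P,Q,c,N=lidfit(n,d); print(n,s,len(P),len(Q),c,N,np.arccos(N[2]))
    for t in ('knob_grip','knob_skirt','lid_edge','lid_hinge'):
        for o in finder.spot_point(n,t)[:1]:
            z=dep(d,o['centre']); print(t,round(o['score'],2),np.round(o['centre'],1),z,unproj(n,o['centre'],z))
    # points above lid near knob
    f,cx,cy,R,t=cam(n); v,u=np.nonzero(d>0); z=d[v,u]; X=(np.c_[(u-cx)/f*z,(v-cy)/f*z,z]-t)@R
    h=(X-c)@N*np.sign(N[2]); k=(np.hypot(X[:,0]-.58,X[:,1]+.008)<.06)
    for lo,hi in ((.008,.017),(.02,.05),(.034,.05),(.037,.05)):
        q=X[k&(h>lo)&(h<hi)]
        if len(q)>5:
            w,V=np.linalg.eigh(np.cov(q[:,:2].T)); print(lo,hi,len(q),'mean',q.mean(0),'circle',cv2.minEnclosingCircle(q[:,:2].astype(np.float32)),'axis deg',np.degrees(np.arctan2(V[1,1],V[0,1])),np.sqrt(w)*1000)
    p=proj(n,[.58,-.008,.19]); x,y=p.astype(int); cv2.imwrite(f'pics/k_{n}.png',cv2.resize(im[max(y-45,0):y+45,max(x-60,0):x+60,::-1],None,fx=5,fy=5,interpolation=cv2.INTER_CUBIC)); print('crop',x-60,y-45)
E
python3 -c "
import cv2,numpy as np
a=cv2.imread('pics/k_top.png');b=cv2.imread('pics/k_scene.png')
a=cv2.resize(a,(400,300));b=cv2.resize(b,(400,300));cv2.imwrite('pics/k2.png',np.hstack([a,b]))"
```

```text
[ 0.6587 -0.2325  0.337 ] [[ 0.0688  0.9976  0.0003]
 [ 0.9976 -0.0688  0.0001]
 [ 0.0001  0.0003 -1.    ]] [ 0.237  -0.1465  0.156 ]
top 0.88 25073 22367 [0.6295 0.0066 0.1564] [0.0314 0.0082 0.9995] 0.03245761093212561
knob_grip 0.68 [224.8 241.2] 0.7380305 [ 0.5815 -0.0079  0.197 ]
knob_skirt 0.86 [223.9 242.8] 0.73903733 [ 0.5794 -0.0066  0.1958]
lid_edge 0.6 [239.5 279.6] 0.767673 [ 0.529  -0.027   0.1618]
lid_hinge 0.74 [202.3 144.6] 0.7965365 [0.7245 0.0363 0.1531]
0.008 0.017 1469 mean [ 0.5797 -0.0089  0.171 ] circle ((0.5801904201507568, -0.007875342853367329), 0.036060310900211334) axis deg 85.97864000312451 [19.418  20.4069]
0.02 0.05 522 mean [ 0.5808 -0.0087  0.1928] circle ((0.5809809565544128, -0.008508823812007904), 0.02414063550531864) axis deg 175.7214543463078 [ 6.9942 11.9059]
0.034 0.05 365 mean [ 0.5807 -0.0081  0.1947] circle ((0.5807607173919678, -0.009053332731127739), 0.023698914796113968) axis deg 176.06274342160728 [7.2402 8.9495]
0.037 0.05 126 mean [ 0.5809 -0.0087  0.1967] circle ((0.5853008031845093, -0.006968632340431213), 0.017306191846728325) axis deg 88.67013926386055 [5.5443 7.3411]
crop 165 197
scene 0.61 1921 1916 [ 0.624  -0.0967  0.1586] [0.0351 0.0048 0.9994] 0.035438274302710814
lid_edge 0.97 [224.2 156.6] 0.31932896 [ 0.61   -0.2323  0.4454]
lid_hinge 0.75 [344.2 148.9] 0.69547427 [0.7198 0.0331 0.1547]
crop 196 98
```

View pics/k2.png

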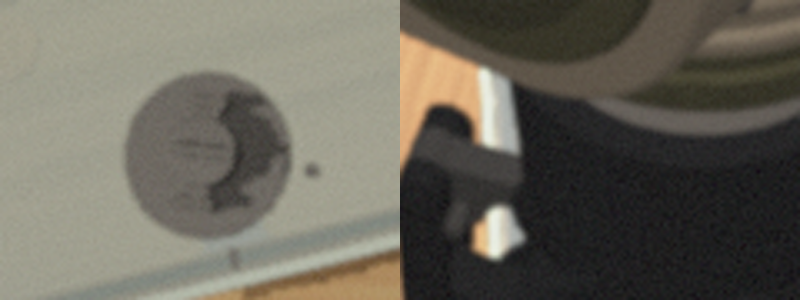

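The top crop shows the knob's skirt centred on about (0.580, -0.008), with its tabs along world ±x at about 176°, which matches the tool's y axis. The lid rests at 0.0325 rad. I'll go above the knob.

Request:
move_arm(rows=[0.05, -0.021, 0, 0, 0, 0, 0.06, 0.1, -0.043, 0, 0, 0, 0, 0.06, 0.15, -0.0645, 0, 0, 0, 0, 0.06, 0.2, -0.086, 0, 0, 0, 0, 0.06, 0.2183, -0.0939, 0, 0, 0, 0, 0.06])

```text
time_s: 7.8
ee_pos: [0.5796, -0.0048, 0.3382]
orientation: [[0.072, 0.997, 0.001], [0.997, -0.072, -0.0], [0.0, 0.001, -1.0]]
force: [0.9, -0.6, -0.7]
opening: 0.06
grip_force: 0.0
```

Request:
move_arm(rows=[0, 0, 0.04, 0, 0, 0, 0.058, 0, 0, 0.08, 0, 0, 0, 0.058, 0, 0, 0.11, 0, 0, 0, 0.058, 0, 0, 0.125, 0, 0, 0, 0.058, 0, 0, 0.125, 0, 0, 0, 0.058])

```text
time_s: 8.43
ee_pos: [0.5806, -0.0075, 0.212]
orientation: [[0.075, 0.997, -0.001], [0.997, -0.075, 0.0], [0.0, -0.001, -1.0]]
force: [0.6, -0.6, 0.9]
opening: 0.0581
grip_force: 0.0
```

```bash
python3 - <<'E'
from h import *
s=r.state(); print(s['ee_pos'],s['orientation'],s['opening'],s['force'])
im,d=grab('scene','s3.png'); im2,d=grab('top')
x,y=proj('scene',[.58,-.008,.19]).astype(int); a=cv2.resize(im[max(y-60,0):y+60,x-80:x+80],(400,300))
x,y=proj('top',[.58,-.008,.19]).astype(int); b=cv2.resize(im2[y-60:y+60,x-80:x+80],(400,300))
cv2.imwrite('pics/s3.png',np.hstack([a,b])[:,:,::-1])
E
```

```text
[ 0.58063286 -0.00753457  0.2119701 ] [[ 7.47711824e-02  9.97200353e-01 -8.51799700e-04]
 [ 9.97200716e-01 -7.47711211e-02  1.03566197e-04]
 [ 3.95862296e-05 -8.57159038e-04 -9.99999632e-01]] 0.05808103073634235 [ 0.57844431 -0.56583724  0.92862537]
```

View pics/s3.png

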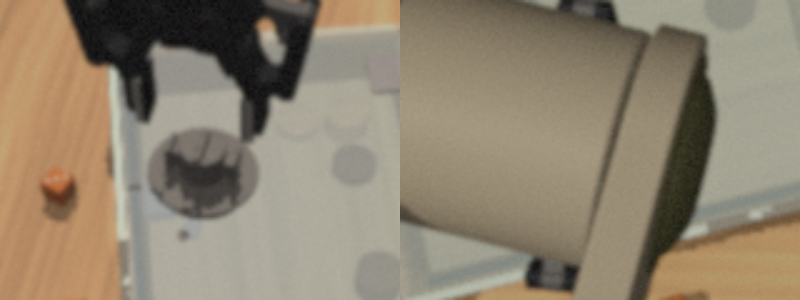

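In the scene crop the fingers hang above the knob, with pads at about (140,95) and (252,115) straddling the tabs. The alignment looks good, so I'll descend.

Request:
move_arm(rows=[0, 0, 0.01, 0, 0, 0, 0.058, 0, 0, 0.02, 0, 0, 0, 0.058, 0, 0, 0.028, 0, 0, 0, 0.058, 0, 0, 0.034, 0, 0, 0, 0.058, 0, 0, 0.034, 0, 0, 0, 0.058])

```text
time_s: 9.15
ee_pos: [0.5805, -0.0072, 0.1777]
orientation: [[0.074, 0.997, -0.001], [0.997, -0.074, 0.0], [0.0, -0.001, -1.0]]
force: [0.7, -0.5, 0.3]
opening: 0.0583
grip_force: 0.0
```

Request:
move_arm(rows=[0, 0, 0, 0, 0, 0, 0.05, 0, 0, 0, 0, 0, 0, 0.045, 0, 0, 0, 0, 0, 0, 0.04, 0, 0, 0, 0, 0, 0, 0.034, 0, 0, 0, 0, 0, 0, 0.034], squeeze=22)

```text
time_s: 9.78
ee_pos: [0.5817, -0.0074, 0.1794]
orientation: [[0.074, 0.997, 0.004], [0.997, -0.074, -0.001], [-0.0, 0.004, -1.0]]
force: [4.2, -0.6, 6.0]
opening: 0.0345
grip_force: 22.1
```

Request:
move_arm(rows=[0, 0.001, 0.001, 0, 0, 0, 0.034, 0, 0.001, 0.002, 0, 0, 0, 0.034, 0, 0.001, 0.003, 0, 0, 0, 0.034, 0, 0.001, 0.004, 0, 0, 0, 0.034, 0, 0.001, 0.004, 0, 0, 0, 0.034])

```text
time_s: 10.4
ee_pos: [0.5818, -0.0076, 0.1767]
orientation: [[0.074, 0.997, 0.002], [0.997, -0.074, -0.001], [-0.001, 0.002, -1.0]]
force: [-7.1, -0.4, 17.9]
opening: 0.0347
grip_force: 24.5
```

Request:
move_arm(rows=[0, -0.0005, 0.001, 0, 0, 0, 0.034, 0, -0.0005, 0.0015, 0, 0, 0, 0.034, 0, -0.0005, 0.002, 0, 0, 0, 0.034, 0, -0.0005, 0.0025, 0, 0, 0, 0.034, 0, -0.0005, 0.0025, 0, 0, 0, 0.034])

```text
time_s: 11.02
ee_pos: [0.5815, -0.0076, 0.1751]
orientation: [[0.074, 0.997, 0.003], [0.997, -0.074, -0.002], [-0.001, 0.003, -1.0]]
force: [-8.5, -0.2, 23.4]
opening: 0.0345
grip_force: 25.6
```

```bash
python3 - <<'E'
from fit import *
np.set_printoptions(precision=4,suppress=True)
s=r.state(); print(s['ee_pos'],s['force'],s['wrist_torque'],s['grip_force'],s['opening'],s['joints'])
for n in ('top','scene'):
    im,d=grab(n); s,P,Q,c,N=lidfit(n,d); print(n,s,len(P),len(Q),c,N,np.arccos(N[2]), 'tilt along fwd',N[:2]@[.9626,.271])
E
```

```text
[ 0.5815 -0.0076  0.1751] [-8.5125 -0.1645 23.3898] [-0.0975  1.088  -0.0438] 25.569328665733337 0.034473376181775504 [-0.2141  0.4808  1.4044 -0.0009  1.2528 -0.1395]
top 0.79 12077 11599 [ 0.6554 -0.0284  0.1532] [ 0.001  -0.0012  1.    ] 0.0015919357270665995 tilt along fwd 0.0006329949767169723
scene 0.92 12697 11738 [ 0.6492 -0.0313  0.1545] [ 0.001  -0.0012  1.    ] 0.0015213327801240925 tilt along fwd 0.0006372583136566511
```

Request:
move_arm(rows=[0, -0.0008, 0.0004, 0, 0, 0, 0.034, 0, -0.0015, 0.0008, 0, 0, 0, 0.034, 0, -0.0015, 0.0008, 0, 0, 0, 0.034])

```text
time_s: 11.6
ee_pos: [0.5813, -0.0077, 0.1749]
orientation: [[0.074, 0.997, 0.007], [0.997, -0.074, -0.002], [-0.001, 0.008, -1.0]]
force: [-2.1, -0.3, 24.2]
opening: 0.0348
grip_force: 25.6
```

Request:
move_arm(rows=[0, 0, 0.0006, 0, 0, 4, 0.034, 0, 0, 0.0006, 0, 0, 9, 0.034, 0, 0, 0.0006, 0, 0, 15, 0.034, 0, 0, 0.0006, 0, 0, 20, 0.034, 0, 0, 0.0006, 0, 0, 23, 0.034])

```text
time_s: 12.22
ee_pos: [0.5815, -0.0078, 0.1748]
orientation: [[0.46, 0.888, 0.008], [0.888, -0.46, -0.003], [0.002, 0.008, -1.0]]
force: [-1.7, -0.1, 26.4]
opening: 0.0348
grip_force: 26.2
```

```bash
python3 - <<'E'
from fit import *
np.set_printoptions(precision=4,suppress=True)
s=r.state(); print(s['ee_pos'],s['force'],s['wrist_torque'],s['grip_force'],s['opening'],s['joints'],np.degrees(np.arctan2(s['orientation'][1,0],s['orientation'][0,0])))
im,d=grab('scene'); s,P,Q,c,N=lidfit('scene',d); print(len(P),len(Q),c,N,'fwd',N[:2]@[.9626,.271])
E
```

```text
[ 0.5815 -0.0078  0.1748] [-1.7144 -0.1056 26.3675] [-0.2086  0.1825  0.0043] 26.15056872367859 0.034848772421245594 [-0.2145  0.4783  1.4091 -0.0007  1.2457  0.2635] 62.6276721516822
12948 12115 [ 0.6481 -0.0275  0.1543] [-0.0002 -0.0016  1.    ] fwd -0.0005923831291693867
```

Request:
move_arm(rows=[0, 0, 0, 0, 0, 3, 0.034, 0, 0, 0, 0, 0, 6, 0.034, 0, 0, 0, 0, 0, 9, 0.034, 0, 0, 0, 0, 0, 12, 0.034, 0, 0, 0, 0, 0, 15, 0.034])

```text
time_s: 12.95
ee_pos: [0.5815, -0.008, 0.1749]
orientation: [[0.674, 0.739, 0.008], [0.739, -0.674, -0.003], [0.004, 0.008, -1.0]]
force: [-2.3, -2.3, 26.1]
opening: 0.0346
grip_force: 26.0
```

```bash
python3 - <<'E'
from h import *
s=r.state(); print(s['ee_pos'],s['force'],s['wrist_torque'],s['opening'],np.degrees(np.arctan2(s['orientation'][1,0],s['orientation'][0,0])))
E
```

```text
[ 0.58151308 -0.00795662  0.17485459] [-2.33627771 -2.33761955 26.05530174] [-0.43704822  0.24188638  0.07376663] 0.03460045447010128 47.656657340054586
```

Request:
move_arm(rows=[0, 0, 0, 0, 0, 4, 0.034, 0, 0, 0, 0, 0, 8, 0.034, 0, 0, 0, 0, 0, 12, 0.034, 0, 0, 0, 0, 0, 16, 0.034, 0, 0, 0, 0, 0, 20, 0.034])

```text
time_s: 13.58
ee_pos: [0.5815, -0.0081, 0.1747]
orientation: [[0.886, 0.464, 0.008], [0.464, -0.886, -0.003], [0.006, 0.006, -1.0]]
force: [-2.1, -2.5, 25.6]
opening: 0.0343
grip_force: 25.9
```

Request:
move_arm(rows=[0, 0, 0, 0, 0, 3, 0.034, 0, 0, 0, 0, 0, 6, 0.034, 0, 0, 0, 0, 0, 9, 0.034, 0, 0, 0, 0, 0, 12, 0.034, 0, 0, 0, 0, 0, 12, 0.034])

```text
time_s: 14.2
ee_pos: [0.5815, -0.0082, 0.1747]
orientation: [[0.963, 0.271, 0.008], [0.271, -0.963, -0.003], [0.007, 0.005, -1.0]]
force: [-1.6, -2.7, 24.8]
opening: 0.0344
grip_force: 25.9
```

```bash
python3 - <<'E'
from h import *
s=r.state(); print(s['ee_pos'],s['force'],s['wrist_torque'],s['opening'],np.degrees(np.arctan2(s['orientation'][1,0],s['orientation'][0,0])))
E
```

```text
[ 0.58148255 -0.00815153  0.17473653] [-1.55969705 -2.68656285 24.81037442] [-0.56160006  0.25157314 -0.11507957] 0.034383914844546996 15.710019802921638
```

Request:
move_arm(rows=[0, 0, -0.0015, 0, 0, 0, 0.034, 0, 0, -0.003, 0, 0, 0, 0.034, 0, 0, -0.004, 0, 0, 0, 0.034, 0, 0, -0.005, 0, 0, 0, 0.034, 0, 0, -0.005, 0, 0, 0, 0.034])

```text
time_s: 14.82
ee_pos: [0.5816, -0.0081, 0.1774]
orientation: [[0.963, 0.271, 0.007], [0.271, -0.963, -0.002], [0.006, 0.004, -1.0]]
force: [7.4, -2.2, 9.2]
opening: 0.0345
grip_force: 22.3
```

Request:
move_arm(rows=[0.001, 0, -0.001, 0, 0, 0, 0.034, 0.001, 0, -0.0015, 0, 0, 0, 0.034, 0.001, 0, -0.0015, 0, 0, 0, 0.034])

```text
time_s: 15.2
ee_pos: [0.5816, -0.008, 0.1776]
orientation: [[0.963, 0.271, 0.003], [0.271, -0.963, -0.002], [0.003, 0.003, -1.0]]
force: [4.9, -4.9, 2.4]
opening: 0.0343
grip_force: 22.1
```

```bash
python3 - <<'E'
from fit import *
np.set_printoptions(precision=4,suppress=True)
s=r.state(); print(s['ee_pos'],s['force'],s['wrist_torque'],s['opening'])
im,d=grab('scene'); s,P,Q,c,N=lidfit('scene',d); print(len(P),len(Q),c,N,'fwd',N[:2]@[.9626,.271])
E
```

```text
[ 0.5816 -0.008   0.1776] [ 4.9125 -4.8739  2.4258] [-1.0287 -0.896  -0.0469] 0.03430479192368862
14270 13511 [ 0.6409 -0.0177  0.1559] [0.0155 0.0032 0.9999] fwd 0.015814610397679202
```

The latch holds the lid at 0.0158 rad. I'll open the fingers and back off.

Request:
move_arm(rows=[0, 0, 0, 0, 0, 0, 0.04, 0, 0, 0, 0, 0, 0, 0.046, 0, 0, 0, 0, 0, 0, 0.053, 0, 0, 0, 0, 0, 0, 0.06, 0, 0, 0, 0, 0, 0, 0.06])

```text
time_s: 15.92
ee_pos: [0.5804, -0.0067, 0.1767]
orientation: [[0.962, 0.271, -0.001], [0.271, -0.962, 0.0], [-0.0, -0.0, -1.0]]
force: [-0.5, -0.1, -0.3]
opening: 0.0603
grip_force: 0.0
```

Request:
move_arm(rows=[0, 0, -0.02, 0, 0, 0, 0.06, 0, 0, -0.06, 0, 0, 0, 0.06, 0, 0, -0.12, 0, 0, 0, 0.06, -0.04, 0.03, -0.15, 0, 0, 0, 0.06, -0.08, 0.08, -0.15, 0, 0, 0, 0.06])

```text
time_s: 16.55
ee_pos: [0.5256, -0.1045, 0.3295]
orientation: [[0.962, 0.274, 0.005], [0.274, -0.962, -0.002], [0.004, 0.003, -1.0]]
force: [0.9, -1.1, -0.7]
opening: 0.0602
grip_force: 0.0
```

Request:
move_arm(rows=[-0.03, 0.05, 0, 0, 0, 0, 0.06, -0.06, 0.1, 0, 0, 0, 0, 0.06, -0.09, 0.15, 0, 0, 0, 0, 0.06, -0.12, 0.2, 0, 0, 0, 0, 0.06])

```text
time_s: 17.05
ee_pos: [0.4638, -0.3308, 0.3269]
orientation: [[0.962, 0.271, 0.0], [0.271, -0.962, 0.0], [0.0, -0.0, -1.0]]
force: [0.9, 0.5, -0.5]
opening: 0.0603
grip_force: 0.0
```

```bash
python3 - <<'E'
from fit import *
np.set_printoptions(precision=4,suppress=True)
s=r.state(); print(s['time_s'],s['ee_pos'],s['force'],s['opening'])
for n in ('top','scene'):
    im,d=grab(n); s,P,Q,c,N=lidfit(n,d); print(len(P),len(Q),c,N,'fwd',N[:2]@[.9626,.271])
    f,cx,cy,R,t=cam(n); v,u=np.nonzero(d>0); z=d[v,u]; X=(np.c_[(u-cx)/f*z,(v-cy)/f*z,z]-t)@R
    h=(X-c)@N; k=(np.hypot(X[:,0]-.58,X[:,1]+.008)<.05)
    q=X[k&(h>.02)&(h<.034)]; e=(q[:,:2]-[.58,-.008])@np.array([[.9626,-.271],[.271,.9626]])
    w,V=np.linalg.eigh(np.cov(e.T)); print('tab axis in caddy frame',np.degrees(np.arctan2(V[1,1],V[0,1])),'extent y',e[:,1].min(),e[:,1].max())
    x,y=proj(n,[.58,-.008,.19]).astype(int); b=cv2.resize(im[max(y-45,0):y+45,x-60:x+60],(400,300)); cv2.imwrite(f'pics/f_{n}.png',b[:,:,::-1])
cv2.imwrite('pics/f.png',np.hstack([cv2.imread('pics/f_top.png'),cv2.imread('pics/f_scene.png')]))
E
```

```text
17.05 [ 0.4638 -0.3308  0.3269] [ 0.942   0.4923 -0.4695] 0.060329688368005105
25169 22362 [0.6292 0.0068 0.1548] [0.0164 0.0037 0.9999] fwd 0.016766164148541325
tab axis in caddy frame 88.01425105135688 extent y -0.02399436171299512 0.023347743485992806
15924 14579 [ 0.635  -0.0108  0.1561] [0.0158 0.0033 0.9999] fwd 0.016135832256348674
tab axis in caddy frame 89.73590746873278 extent y -0.025399281979648778 0.021328459951838068
```

View pics/f.png

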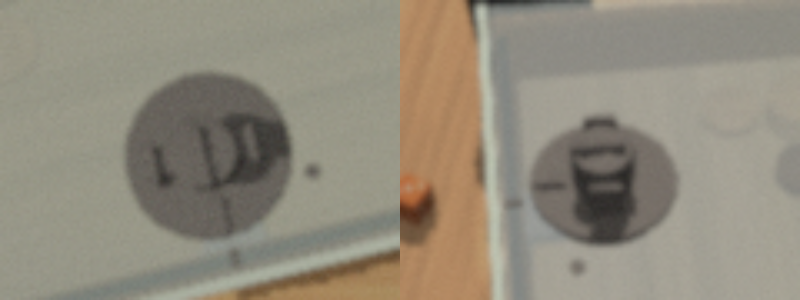

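Both tabs are sprung out (about 47 mm across). The pointer line at about (550,186) in the right-hand crop lines up with the front mark, and the latch holds the lid at 0.016 rad.

```bash
python3 -c "
from station import r
print(r.finish_job())"
```

```text
the job is handed in; nothing more can be done
None
```

The job is handed in with no verdict returned: the lid is latched at about 0.016 rad, the pointer faces the front, both tabs are out, the arm is clear, and I never touched the glass, coasters, dice cup or dice.

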